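Post the memory stick through the spring flap of the drop box

TASK

The memory stick lying on the tray of the steel drop box still has to be posted. Without picking it up, push the box's self-closing flap open with one finger and push the stick along the tray and over the edge with the other, keeping the flap open until the stick has dropped inside; then let the flap spring fully shut. Leave the keys, the note block and the lighter where they lie.

Things in the scene. Friction and masses are not known exactly. Their poses are not given: they have to be found in the camera images.
- drop_box: Grey steel drop box fixed to the desk, 108 (its x) x 286 (its y) mm, hollow, inner floor 8 mm above the desk. Origin on the desk under the middle of the sill, the edge between tray and flap; its +y is the way in (roughly the robot's left), z up. Tray: level, 105 mm above the desk, from y = -140 mm (open end) to the sill at y = 0, with side rims 8 mm high, 86 mm apart.
- sill (a point): Middle of the sill, on the tray's surface (105 mm above the desk); axes as the box. From here to 105 mm further in y the opening is filled by a steel flap 80 mm wide that slopes up 22 degrees to its hinge. Cheeks 10 mm thick and 88 mm apart beside it rise from 8 to 50 mm above the tray.
- flap_hinge (a point): Middle of the flap's hinge line (along the box's x), 105 mm past the sill in the box's y and 42 mm above the tray. Behind it a closed hood reaches to y = 146 mm, its top 50 mm above the tray.
- flap (a joint): Angle of the flap (rad): 0 shut, grows as its low edge, 110 mm from the hinge, goes in and down, to 1.0 at the stop (nearly vertical). A spring shuts it, 2 to 4 N at mid-length. A fingertip moving along the tray in the box's +y opens it by running against its slope; it can also be pressed down from above.
- memory_stick: Red memory stick with bare metal plug, 18 x 55 x 8 mm, 10 to 25 g, loose on the tray. Origin in the middle of its underside, z up; long axis its y, the 12 mm wide plug at its -y end (which roughly points at the flap). Too light to open the flap: pushed against the shut flap it only rides up on it.
- key_ring: Two keys and a tag on a ring, 69 x 112 x 4 mm, flat on the desk past the open tray end of the box; origin in the middle of the underside.
- note_block: Block of sticky notes, 76 x 76 x 22 mm, on the desk in front of the box; origin in the middle of the underside.
- green_lighter: Lighter lying on the desk past the hood end of the box, 24 x 74 x 10 mm; origin in the middle of the underside.
- partition_corner (a point): Corner nearest the robot of the fixed grey partition to the right of the desk (upright wall, 56 mm thick, from the floor to 1.8 m above the desk), at desk height, on the face that looks at the desk. The wall runs from here straight away from the robot (+x); an arm that starts on its far side must swing round in front of this corner.
- monitor_corner (a point): Lower corner nearest the robot of the fixed black monitor that hangs 452 mm above the desk at the right. From here it reaches 380 mm up and 270 mm away from the robot, 33 degrees to the left of straight ahead (+x turned towards +y), 22 mm thick. Keep the wrist in front and to the left of it, and low.

How it is judged:
By the outcome, as a careful person would: the job done as asked, in the order asked, and still so for the second after the job is handed in, with the robot touching nothing.
It also fails if it takes over 40 s, if anything falls off the work surface, if the arm or the gripper's body presses on something with over 40 N, if the wrist force passes 120 N, or if a joint passes its speed limit or range.

ROBOT

A 6-joint arm with a two-finger parallel gripper is mounted at the origin on a cart in front of the work surface, level with it; the furniture and walls round the work are solid. World frame = base frame: x ahead of the robot, y to its left, z up, the work surface at z = 0. Lengths are in mm, angles in rad, forces in N, time in s.
With the tool pointing down it reaches from about 325 to 900 mm from the base axis. Payload 6.1 kg.
Tool frame: the origin (TCP) lies midway between the tips of the shut fingers; the grasp point (between the pads) lies 19 mm behind it; z points along the fingers, y is the line along which they close (so a half turn about z gives the same grasp; the last joint's range is limited). The gripper opens to 87 mm and grips with 3 to 60 N. Pads are 19 mm wide; open, the fingers measure 117 mm over their backs; the gripper's body (75 mm by 190 mm) begins 51 mm behind the grasp point.
Start: joints at [-1.294, 0.22, 1.526, -0, 1.395, -0.126], TCP at [244.99, -574.975, 222.538] pointing down, gripper open.
Joint ranges: [-2.98, 2.98], [-0.91, 2.08], [0.09, 2.57], [-1.24, 4.39], [0.2, 2.65], [-2.68, 2.68]. Speed limits (rad/s): [2.57, 2.57, 3.01, 3.14, 3.14, 3.14].

INTERFACE

Orientations are given as a unit quaternion [w, x, y, z].
In Python, from cell import env, imaging, boxes_of, regions_of gives the robot as it stands. The module is installed in compiled form; this text tells all that it offers.
- The arm moves only by the tool drive_tool, never from a script. Its argument "plan" is a list of rows, each an object with "grip": the closure, from 0 (fully open) to 1 (shut); "translation": the shift along the tool's x, y, z scaled (see below), a list of three; "dr": the turn, a rotation vector about the tool's x, y, z scaled (see below), a list of three. In form: [{"grip": grip, "translation": [dx, dy, dz], "dr": [ax, ay, az]}, ...]. A call has 1 to 12 rows; each row is the pose to reach, as a shift and turn from the pose commanded when the call began, along the tool's axes at that moment, turning the shorter way round; what a row does not reach only later rows make up. The controller multiplies each number of a shift by 0.8 m and each number of a turn by 180 degrees. A row lasts 1/10 s, in which the tool goes at most 50 mm and 8.59 degrees, less where a joint would pass 70% of its speed; a pose out of reach is approached as far as the arm can. A call with a number of a shift or a turn outside -1 to 1 is refused whole. A call with a gripper value outside its range is refused whole. The fingers move at their own pace and stop on an object; the grip force is fixed at half the most. Time passes only in rows, so rows that repeat a pose let the fingers close. It gives the time, the measured TCP pose, the force, the opening and the grip force at its end, in the units of the state.
- env.read_state(): the state, without advancing time (a new reading comes with each control period).
- imaging.camera(name): name is "scene" or "side" or "wrist"; returns a dict with "img" (480x640x3 uint8, red, green, blue), "z_map" (480x640 float32, mm along the optical axis (not along the pixel's ray), 0 where there is no reading), "mtx" (3x3 intrinsics, pixels), "world_from_camera" (4x4, takes a point from camera to world coordinates). Camera axes: x right, y down, z forward; pixel columns grow to the right and rows downward; lengths in mm; the calibration is good to about 2 mm. A picture is of the moment at which its call begins.
- env.hand_in(): hands the job in; it is judged then, once.
Trained networks look in the newest picture that a camera, given by its name, has taken for a name from the list of things; names that differ only in an ending like _2 or _b are one class to them, and where a whole thing is asked for, a point or a joint stands for the part that bears it (a point fixed in the world has none). Each returns a list of dicts, best first, with "conf" (0 to 1); they miss things now and then, are a little off and sometimes report something else, mostly with a low value. They report only what shows in the picture. A call takes as long as a camera call.
- boxes_of(camera, target): "rect" ([centre column, centre row, width, height] in pixels, round what is visible of it).
- regions_of(camera, target): "pixels" (480x640 bool, what is visible of it) and "rect" ([centre column, centre row, width, height] in pixels, round what is visible of it).
The state is a dict: "time_s": time; "joints": joint angles; "qd": joint speeds; "joint_torque": joint torques, N m; "eef_pos": TCP position; "ee_rot": TCP orientation; "wrist_force": force on the tool from outside, world axes, zero at the start; "torque": the same for the moment, N m; "width": finger opening in mm; "gripper_force": force on a finger pad.
Only numpy, scipy, OpenCV 4.12 (cv2) and the standard library are available. Lean on these libraries where they do the work, as an engineer would, in place of code of your own. Each camera call takes 0.05 s, during which the arm holds its last target. There are 200 camera calls.

## Working session

There is one attempt and no reset: what is moved stays moved. The work goes in short steps, Python scripts to look and compute and a tool call to move; the robot and the scene stay as the last step left them, time stands still between calls to the robot, and variables do not carry over. Pictures are saved under pics/ and viewed, at most 10 in all, crops included, and the job is handed in when it is done.

Besides the shell and the picture viewer there is one more tool, called after "Emit:" in YAML: its name, and indented under it one key for each argument. drive_tool: Moves the arm, as the interface text tells. Its arguments: {"type":"object","properties":{"plan":{"type":"array","items":{"type":"object","properties":{"grip":{"type":"number"},"translation":{"type":"array","items":{"type":"number"}},"dr":{"type":"array","items":{"type":"number"}}}}}},"required":["plan"]}

```bash
mkdir -p pics
cat > h.py <<'E'
import numpy as np, cv2
from cell import env, imaging, boxes_of, regions_of
def cam(n, save=None):
    c=imaging.camera(n)
    if save: cv2.imwrite(f'pics/{save}.png', c['img'][:,:,::-1])
    return c
def pts(c, mask):
    v,u=np.nonzero(mask&(c['z_map']>0)); z=c['z_map'][v,u].astype(float)
    p=np.linalg.inv(c['mtx'])@np.vstack([u*z,v*z,z]); T=c['world_from_camera']
    return (T[:3,:3]@p+T[:3,3:]).T
E
python3 - <<'E'
from h import *
s=env.read_state()
print({k:np.round(s[k],3).tolist() for k in s})
for n in ['scene','side']:
    c=cam(n,n); print(n,np.round(c['world_from_camera'],3).tolist(), c['mtx'].tolist())
    for t in ['memory_stick','drop_box','flap','note_block','key_ring','green_lighter']:
        r=regions_of(n,t)
        for q in r[:2]:
            p=pts(c,q['pixels'])
            print(t,round(q['conf'],2),np.round(q['rect']).tolist(),np.round(np.median(p,0)).tolist(),np.round(np.percentile(p,[2,98],axis=0)).tolist())
a=np.hstack([cv2.imread('pics/scene.png'),cv2.imread('pics/side.png')])
cv2.imwrite('pics/both.png',cv2.resize(a,(800,300),interpolation=cv2.INTER_AREA))
E
```

```text
{'time_s': 0.0, 'joints': [-1.294, 0.221, 1.528, 0.0, 1.395, -0.126], 'qd': [-0.0, -0.001, -0.001, 0.002, -0.001, -0.001], 'joint_torque': [0.0, -49.463, -38.736, 0.07, 0.057, -0.0], 'eef_pos': [244.827, -574.39, 221.439], 'ee_rot': [-0.001, 0.98, 0.2, -0.0], 'wrist_force': [-0.194, -0.477, -0.167], 'torque': [0.024, -0.005, -0.01], 'gripper_force': 0.0, 'width': 87.141}
scene [[-0.614, -0.59, 0.524, -134.902], [-0.789, 0.463, -0.404, 541.721], [-0.004, -0.662, -0.75, 1095.992], [0.0, 0.0, 0.0, 1.0]] [[458.6240989944082, 0.0, 321.0485805038546], [0.0, 458.6240989944082, 245.72525192553272], [0.0, 0.0, 1.0]]
memory_stick 0.56 [325.0, 276.0, 20.0, 13.0] [455.0, 73.0, 113.0] [[447.0, 51.0, 107.0], [464.0, 99.0, 119.0]]
memory_stick 0.17 [277.0, 290.0, 48.0, 27.0] [496.0, 204.0, 128.0] [[457.0, 154.0, 108.0], [534.0, 253.0, 152.0]]
drop_box 0.56 [293.0, 298.0, 116.0, 88.0] [455.0, 180.0, 107.0] [[416.0, 20.0, 12.0], [547.0, 297.0, 157.0]]
flap 0.56 [277.0, 289.0, 50.0, 26.0] [496.0, 203.0, 128.0] [[458.0, 151.0, 107.0], [534.0, 254.0, 153.0]]
note_block 0.79 [301.0, 345.0, 35.0, 29.0] [3
[... 681 characters left out ...]
0, 112.0] [[446.0, 54.0, 108.0], [465.0, 107.0, 115.0]]
drop_box 0.85 [285.0, 320.0, 109.0, 99.0] [455.0, 226.0, 101.0] [[416.0, 23.0, 5.0], [556.0, 302.0, 155.0]]
drop_box 0.48 [311.0, 290.0, 11.0, 11.0] [453.0, 78.0, 111.0] [[446.0, 38.0, 103.0], [471.0, 107.0, 115.0]]
flap 0.88 [272.0, 304.0, 44.0, 16.0] [498.0, 204.0, 126.0] [[464.0, 155.0, 107.0], [533.0, 258.0, 154.0]]
note_block 0.73 [311.0, 358.0, 44.0, 29.0] [382.0, 216.0, 12.0] [[342.0, 170.0, 0.0], [429.0, 256.0, 20.0]]
key_ring 0.48 [312.0, 289.0, 9.0, 8.0] [454.0, 81.0, 112.0] [[446.0, 57.0, 108.0], [464.0, 107.0, 115.0]]
green_lighter 0.7 [228.0, 372.0, 17.0, 24.0] [528.0, 360.0, 9.0] [[501.0, 331.0, 2.0], [561.0, 383.0, 12.0]]
```

View pics/scene.png

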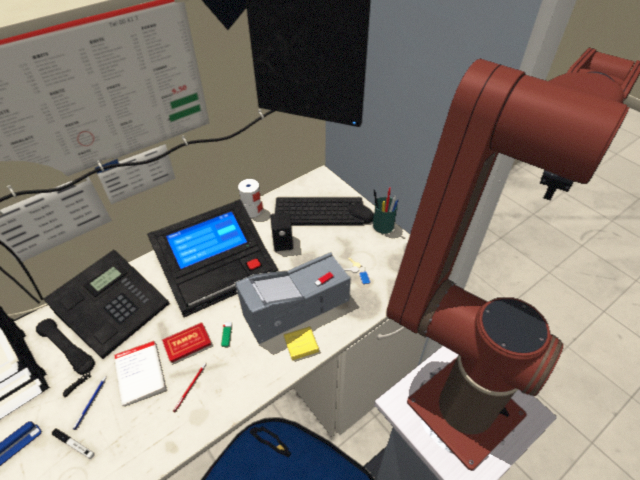

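View pics/side.png

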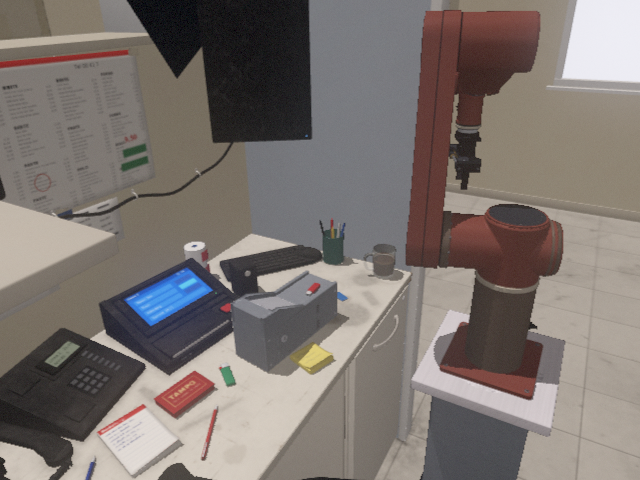

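The scene view shows the box around px (293,298), with the stick at (325,276) and the flap at (277,289). The keys are at (361,274), the notes at (301,345) and the lighter at (227,333). The side view agrees, and the arm is right of the partition, whose edge is near px 430–455 in the side view. Next I'll fit the box and the partition.

Run:
```python
from h import *
B=[]
for n in ['scene','side']:
    c=cam(n); q=regions_of(n,'drop_box')[0]
    q=max(regions_of(n,'drop_box'),key=lambda q:q['pixels'].sum())
    m=cv2.erode(q['pixels'].astype(np.uint8),np.ones((2,2)))>0
    p=pts(c,m); p=p[(p[:,2]>30)&(p[:,2]<170)]
    r=cv2.minAreaRect(p[:,:2].astype(np.float32)); print(n,r)
    f=max(regions_of(n,'flap'),key=lambda q:q['conf']); pf=pts(c,cv2.erode(f['pixels'].astype(np.uint8),np.ones((3,3)))>0)
    A=np.c_[pf[:,:2],np.ones(len(pf))]
    for _ in range(3):
        k=np.linalg.lstsq(A,pf[:,2],rcond=None)[0]; ok=abs(A@k-pf[:,2])<4; A=A[ok];pf=pf[ok]
    print('flap plane',k,'slope',np.degrees(np.arctan(np.hypot(*k[:2]))),'dir',np.degrees(np.arctan2(k[1],k[0])),len(pf))
    s=regions_of(n,'memory_stick')[0]; ps=pts(c,s['pixels']); print('stick',cv2.minAreaRect(ps[:,:2].astype(np.float32)),np.percentile(ps[:,2],[10,50,90]))
    P=pts(c,np.ones((480,640),bool))
    w=P[(P[:,2]>100)&(P[:,2]<900)&(P[:,1]<-130)&(P[:,1]>-600)&(P[:,0]>230)]
    h,e=np.histogram(w[:,1],bins=np.arange(-600,-129,20)); print(dict(zip(e.astype(int).tolist(),h.tolist())))
    yp=e[h.argmax()]+10; ww=w[abs(w[:,1]-yp)<15]; print('wall y',np.median(ww[:,1]),'x range',np.percentile(ww[:,0],[0,.5,2,5,50]))
    mo=P[(P[:,2]>440)&(P[:,2]<850)&(P[:,0]>450)&(P[:,0]<1000)&(P[:,1]>-140)&(P[:,1]<400)]
    if len(mo): print('mon',np.percentile(mo,[1,50,99],axis=0).round().tolist())
```

```text
scene ((483.00262451171875, 151.70126342773438), (287.7050476074219, 113.89727020263672), 81.49555969238281)
flap plane [ 0.05103479  0.39259518 23.06239653] slope 21.59853242995437 dir 82.59345916603843 663
stick ((455.81158447265625, 77.73757934570312), (55.23399353027344, 19.935672760009766), 85.61544036865234) [110.02724371 113.30857309 116.16122238]
{-600: 21, -580: 146, -560: 284, -540: 159, -520: 35, -500: 99, -480: 60, -460: 32, -440: 41, -420: 56, -400: 189, -380: 691, -360: 716, -340: 1081, -320: 23375, -300: 163, -280: 171, -260: 165, -240: 215, -220: 177, -200: 201, -180: 214, -160: 237}
wall y -316.06621625819827 x range [286.41477665 288.18873226 289.98868793 299.28101782 550.00539789]
mon [[561.0, -112.0, 445.0], [942.0, 66.0, 598.0], [956.0, 395.0, 727.0]]
side ((481.27886962890625, 156.13406372070312), (290.53057861328125, 111.75289154052734), 80.89667510986328)
flap plane [ 0.05256792  0.40017435 18.76488103] slope 21.979609298775237 dir 82.51633009494827 209
stick ((453.1750183105469, 81.63653564453125), (51.88224792480469, 16.637767791748047), 86.58450317382812) [110.18278337 112.17561291 114.9136425 ]
{-600: 18, -580: 41, -560: 357, -540: 478, -520: 81, -500: 66, -480: 32, -460: 0, -440: 5, -420: 7, -400: 18, -380: 65, -360: 20, -340: 498, -320: 28866, -300: 283, -280: 295, -260: 268, -240: 330, -220: 277, -200: 310, -180: 316, -160: 527}
wall y -313.6694274097945 x range [288.10174305 320.5195159  340.30381515 350.95225873 526.97800236]
mon [[564.0, -119.0, 446.0], [929.0, 28.0, 621.0], [955.0, 394.0, 797.0]]
```

```bash
cat >> h.py <<'E'
from scipy.spatial.transform import Rotation as R
def pose():
    s=env.read_state(); q=s['ee_rot']; return np.array(s['eef_pos']), R.from_quat([q[1],q[2],q[3],q[0]])
def go(*wps):
    """wps: x,y,z, azimuth of tool y (deg)"""
    p,r=pose()
    for x,y,z,az in wps:
        a=np.radians(az); ty=np.array([np.cos(a),np.sin(a),0]); tz=np.array([0,0,-1.]); Rt=np.c_[np.cross(ty,tz),ty,tz]
        print((r.inv().apply(np.array([x,y,z])-p)/800).round(4).tolist(), ((r.inv()*R.from_matrix(Rt)).as_rotvec()/np.pi).round(4).tolist())
E
python3 -c "
from h import *
go((200,-545,240,-75),(195,-500,240,-83),(195,-455,240,-90),(195,-405,240,-90),(195,-360,240,-90),(200,-310,240,-90),(220,-265,240,-90))"
```

```text
[-0.037, -0.0565, -0.0218] [-0.0, 0.0, 0.0449]
[-0.0207, -0.1107, -0.0218] [-0.0, 0.0, 0.0893]
[0.0013, -0.1625, -0.0218] [-0.0, 0.0, 0.1282]
[0.0258, -0.22, -0.0218] [-0.0, 0.0, 0.1282]
[0.0479, -0.2717, -0.0218] [-0.0, 0.0, 0.1282]
[0.0781, -0.3268, -0.0218] [-0.0, 0.0, 0.1282]
[0.1231, -0.3687, -0.0218] [-0.0, 0.0, 0.1282]
```

Emit:
drive_tool:
  plan:
    - {"grip":0,"translation":[-0.037,-0.056,-0.022],"dr":[0,0,0.045]}
    - {"grip":0,"translation":[-0.02,-0.11,-0.022],"dr":[0,0,0.09]}
    - {"grip":0,"translation":[0.0,-0.162,-0.022],"dr":[0,0,0.128]}
    - {"grip":0,"translation":[0.0,-0.162,-0.022],"dr":[0,0,0.128]}
    - {"grip":0,"translation":[0.026,-0.22,-0.022],"dr":[0,0,0.128]}
    - {"grip":0,"translation":[0.048,-0.27,-0.022],"dr":[0,0,0.128]}
    - {"grip":0,"translation":[0.048,-0.27,-0.022],"dr":[0,0,0.128]}

```text
time_s: 1.9
eef_pos: [195.8, -357.6, 239.6]
ee_rot: [-0.001, 1.0, 0.002, 0.0]
wrist_force: [-0.4, -0.4, -0.1]
width: 87.4
gripper_force: 0.0
```

```bash
python3 -c "
from h import *
s=env.read_state();print(np.round(s['joints'],2),np.round(s['wrist_force'],1),s['time_s'],s['eef_pos'])
go((200,-310,240,-90),(217,-265,240,-90),(240,-225,240,-90),(265,-190,240,-90),(300,-150,240,-93),(330,-110,240,-96),(360,-60,240,-98.5),(390,-20,240,-98.5),(410,20,240,-98.5))"
```

```text
[-1.26 -0.34  2.03  0.    1.45  0.3 ] [-0.4 -0.4 -0.1] 1.9 [ 195.84876451 -357.58807273  239.56451674]
[0.0054, -0.0595, -0.0004] [-0.0006, -0.0, 0.0012]
[0.0269, -0.1156, -0.0003] [-0.0006, -0.0, 0.0012]
[0.0558, -0.1655, -0.0002] [-0.0006, -0.0, 0.0012]
[0.0872, -0.2092, -0.0002] [-0.0006, -0.0, 0.0012]
[0.1311, -0.259, -0.0001] [-0.0006, -0.0, 0.0178]
[0.1688, -0.3089, 0.0] [-0.0006, 0.0, 0.0345]
[0.2066, -0.3712, 0.0001] [-0.0006, 0.0, 0.0484]
[0.2442, -0.4211, 0.0002] [-0.0006, 0.0, 0.0484]
[0.2694, -0.471, 0.0003] [-0.0006, 0.0, 0.0484]
```

Emit:
drive_tool:
  plan:
    - {"grip":0,"translation":[0.005,-0.06,0],"dr":[0,0,0]}
    - {"grip":0,"translation":[0.025,-0.115,0],"dr":[0,0,0]}
    - {"grip":0,"translation":[0.055,-0.165,0],"dr":[0,0,0]}
    - {"grip":0,"translation":[0.087,-0.21,0],"dr":[0,0,0]}
    - {"grip":0,"translation":[0.13,-0.26,0],"dr":[0,0,0.018]}
    - {"grip":0,"translation":[0.17,-0.31,0],"dr":[0,0,0.035]}
    - {"grip":0,"translation":[0.207,-0.37,0],"dr":[0,0,0.048]}
    - {"grip":0,"translation":[0.244,-0.42,0],"dr":[0,0,0.048]}
    - {"grip":0,"translation":[0.27,-0.47,0],"dr":[0,0,0.048]}
    - {"grip":0,"translation":[0.27,-0.47,0],"dr":[0,0,0.048]}
    - {"grip":0,"translation":[0.27,-0.47,0],"dr":[0,0,0.048]}
    - {"grip":0,"translation":[0.27,-0.47,0],"dr":[0,0,0.048]}

```text
time_s: 3.1
eef_pos: [411.6, 14.1, 240.2]
ee_rot: [0.0, 0.997, -0.075, -0.0]
wrist_force: [0.6, 0.0, 0.2]
width: 86.8
gripper_force: 0.0
```

```bash
cat > m.py <<'E'
from h import *
import sys
s=env.read_state();print(np.round(s['joints'],2),np.round(s['wrist_force'],1),s['time_s'],s['eef_pos'])
for n in ['wrist']:
    c=cam(n,sys.argv[1])
    T=c['world_from_camera']; print('cam at',T[:3,3].round())
    for t in ['memory_stick','drop_box','flap']:
        for q in regions_of(n,t)[:1]:
            p=pts(c,q['pixels'])
            print(t,round(q['conf'],2),np.round(q['rect']).tolist(),np.round(np.percentile(p,[2,50,98],axis=0),1).tolist())
            print(cv2.minAreaRect(p[:,:2].astype(np.float32)))
E
python3 m.py w1
```

```text
[-0.16 -0.33  2.02 -0.    1.45  1.56] [0.6 0.  0.2] 3.1 [411.59531964  14.11159916 240.21133779]
cam at [491.   3. 401.]
memory_stick 0.88 [239.0, 177.0, 69.0, 27.0] [[446.8, 51.9, 107.2], [455.5, 76.1, 112.0], [464.0, 105.1, 113.7]]
((454.51751708984375, 80.33386993408203), (19.198078155517578, 58.10455322265625), 0.7042986750602722)
drop_box 0.7 [162.0, 160.0, 322.0, 156.0] [[425.3, 14.7, 101.7], [487.1, 145.7, 110.4], [541.9, 240.6, 141.2]]
((473.3498229980469, 199.03863525390625), (373.9226379394531, 173.62322998046875), 81.1075439453125)
flap 0.68 [78.0, 156.0, 154.0, 116.0] [[453.3, 150.9, 104.2], [492.8, 196.7, 122.8], [531.1, 241.0, 139.2]]
((493.3018493652344, 220.22271728515625), (143.7062225341797, 90.85630798339844), 78.9480209350586)
```

View pics/w1.png

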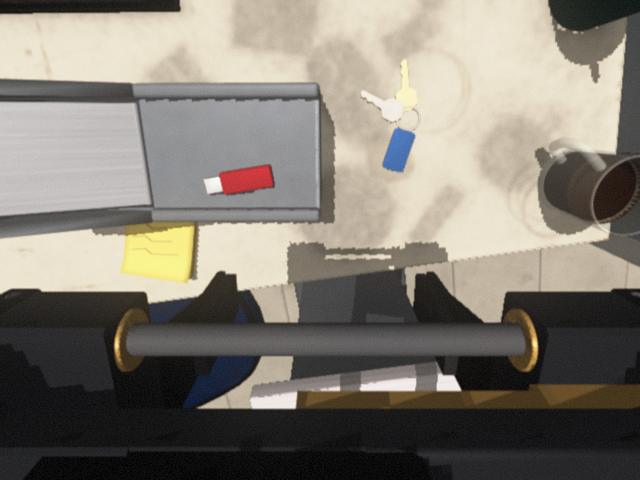

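The wrist view shows the stick at px (239,177) with the plug left, toward the flap. The sill runs from about (138,100) to (152,206), and the tray end is at column 319. I'll refine the box frame from these pixels.

Run:
```python
from h import *
c=cam('wrist'); K=np.linalg.inv(c['mtx']);T=c['world_from_camera']
def ray(u,v,z):
    d=T[:3,:3]@K@[u,v,1]; return (T[:3,3]+d*(z-T[2,3])/d[2])[:2]
P=lambda u,v,z:(print((u,v),ray(u,v,z).round(1)),ray(u,v,z))[1]
a=P(138,100,105);b=P(151,206,105); e=P(319,86,113);f=P(319,219,113); g=P(137,92,113); h=P(152,219,113)
for p,q in((g,e),(h,f),(b,a),(f,e)): d=p-q; print('az',np.degrees(np.arctan2(d[1],d[0])).round(1))
s=regions_of('wrist','memory_stick')[0]['pixels']
v,u=np.nonzero(s); q=np.array([ray(i,j,112) for i,j in zip(u,v)]); print(cv2.minAreaRect(q.astype(np.float32)))
# tray edge & sill from depth: plane masks
p=pts(c,np.ones((480,640),bool)); t=p[(abs(p[:,2]-105)<3)&(p[:,0]>420)&(p[:,0]<550)&(p[:,1]>0)&(p[:,1]<170)]
print('tray',cv2.minAreaRect(t[:,:2].astype(np.float32)),np.median(t[:,2]))
```

```text
(138, 100) [526.9 141.9]
(151, 206) [444.6 156.6]
(319, 86) [514.7   2.7]
(319, 219) [414.  19.]
(137, 92) [531.4 137.2]
(152, 219) [435.1 154.8]
az 82.9
az 81.1
az 169.9
az 170.9
((455.3400573730469, 78.27251434326172), (18.544607162475586, 55.34004211425781), 0.44764798879623413)
tray ((476.9654541015625, 93.37521362304688), (166.26040649414062, 108.45120239257812), 82.29717254638672) 103.93244656798794
```

```bash
python3 -c "
from h import *
go((435,50,240,-98.6),(457,89.3,210,-98.6),(457,89.3,150,-98.6))"
```

```text
[0.0224, -0.0492, 0.0004] [0.0, -0.0002, -0.0007]
[0.0421, -0.1019, 0.0379] [0.0, -0.0002, -0.0007]
[0.0421, -0.1019, 0.1129] [0.0, -0.0002, -0.0007]
```

Emit:
drive_tool:
  plan:
    - {"grip":0,"translation":[0.022,-0.05,0],"dr":[0,0,0]}
    - {"grip":0,"translation":[0.042,-0.102,0.04],"dr":[0,0,0]}
    - {"grip":0,"translation":[0.042,-0.102,0.08],"dr":[0,0,0]}
    - {"grip":0,"translation":[0.042,-0.102,0.113],"dr":[0,0,0]}
    - {"grip":0,"translation":[0.042,-0.102,0.113],"dr":[0,0,0]}
    - {"grip":0,"translation":[0.042,-0.102,0.113],"dr":[0,0,0]}

```text
time_s: 4.0
eef_pos: [456.8, 90.1, 150.2]
ee_rot: [0.0, 0.997, -0.075, -0.0]
wrist_force: [-0.4, -0.4, 0.3]
width: 87.0
gripper_force: 0.0
```

```bash
python3 m.py w2; python3 -c "
from h import *
c=cam('side'); i=c['img'][230:370,230:390,::-1]; cv2.imwrite('pics/s2.png',cv2.resize(i,None,fx=4,fy=4,interpolation=cv2.INTER_CUBIC))"
```

```text
[ 0.03 -0.1   2.   -0.    1.24  1.75] [-0.4 -0.4  0.3] 4.0 [456.79191062  90.09972837 150.15477445]
cam at [537.  78. 311.]
memory_stick 0.61 [347.0, 256.0, 91.0, 39.0] [[446.8, 53.0, 106.1], [456.4, 76.6, 111.9], [464.0, 105.2, 113.5]]
((453.1929626464844, 78.88736724853516), (22.1450138092041, 56.15513610839844), 0.7749227285385132)
drop_box 0.73 [234.0, 226.0, 468.0, 192.0] [[428.7, 15.9, 42.0], [496.8, 143.1, 110.0], [545.6, 245.7, 142.0]]
((483.7309265136719, 133.98439025878906), (325.4465026855469, 108.0397720336914), 81.25260925292969)
flap 0.64 [112.0, 227.0, 220.0, 142.0] [[455.9, 151.4, 104.9], [499.4, 200.3, 124.5], [532.9, 245.4, 142.1]]
((492.8477783203125, 212.9761962890625), (157.75531005859375, 84.10102081298828), 81.57412719726562)
```

View pics/w2.png

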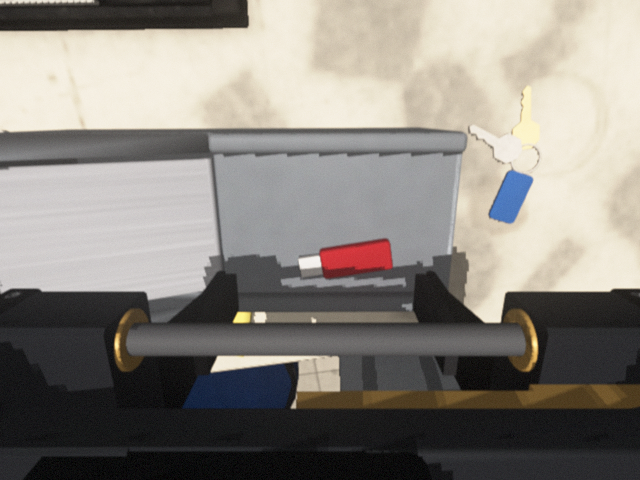

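View pics/s2.png

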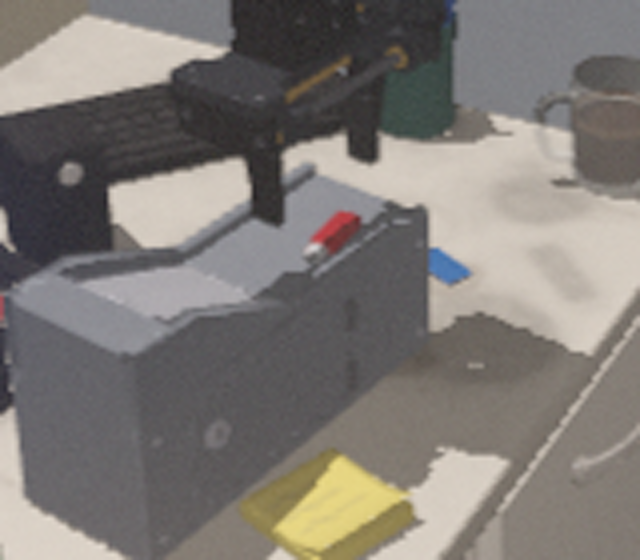

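The wrist view shows the stick at (347,256), between the finger tips at columns about 238 and 415. The sill is near column 217 and the tray end near column 458. The side view shows both fingers clear above the tray. A final check of the gaps in the box frame comes next.

Run:
```python
from h import *
c=cam('wrist'); K=np.linalg.inv(c['mtx']);T=c['world_from_camera']
p0,r=pose(); a=np.radians(81.4);u_=np.array([np.cos(a),np.sin(a)]);x_=np.array([u_[1],-u_[0]])
def P(n,u,v,z):
    d=T[:3,:3]@K@[u,v,1]; w=(T[:3,3]+d*(z-T[2,3])/d[2])[:2]; print(n,w.round(1),'rel tcp along',((w-p0[:2])@u_).round(1),'lat',((w-p0[:2])@x_).round(1))
P('sill',213,155,105);P('sill',220,250,105);P('sill',220,290,105)
P('end',459,152,105);P('end',455,270,105)
P('rear',390,240,113);P('rear',392,268,113);P('plug',299,257,110);P('plug',301,277,110)
P('tipL',238,275,150);P('tipR',415,275,150);P('farrim',300,152,105);P('nearrim',300,293,113)
```

```text
sill [528.3 144.1] rel tcp along 63.7 lat 61.7
sill [472.2 153.6] rel tcp along 64.7 lat 4.8
sill [446.1 159.9] rel tcp along 67.0 lat -22.0
end [508.9   7.1] rel tcp along -74.7 lat 63.0
end [437.3  12.9] rel tcp along -79.7 lat -8.7
rear [465.8  51.8] rel tcp along -37.0 lat 13.7
rear [448.1  52.3] rel tcp along -39.1 lat -3.9
plug [462.3 106.2] rel tcp along 16.3 lat 2.1
plug [449.3 107.2] rel tcp along 15.4 lat -10.9
tipL [472.3 131.8] rel tcp along 43.1 lat 8.2
tipR [459.2  46.5] rel tcp along -43.2 lat 8.0
farrim [522.5  95.4] rel tcp along 14.6 lat 63.2
nearrim [440.2 109.2] rel tcp along 16.0 lat -20.1
```

Emit:
drive_tool:
  plan:
    - {"grip":0,"translation":[0.004,0,0.02],"dr":[0,0,0]}
    - {"grip":0,"translation":[0.004,0,0.04],"dr":[0,0,0]}
    - {"grip":0,"translation":[0.004,0,0.047],"dr":[0,0,0]}
    - {"grip":0,"translation":[0.004,0,0.052],"dr":[0,0,0]}
    - {"grip":0,"translation":[0.004,0,0.052],"dr":[0,0,0]}
    - {"grip":0,"translation":[0.004,0,0.052],"dr":[0,0,0]}

```text
time_s: 4.9
eef_pos: [460.5, 90.1, 108.8]
ee_rot: [-0.0, 0.997, -0.075, 0.001]
wrist_force: [-0.3, -0.1, 0.8]
width: 87.2
gripper_force: 0.0
```

Emit:
drive_tool:
  plan:
    - {"grip":0,"translation":[0,-0.01,0],"dr":[0,0,0]}
    - {"grip":0,"translation":[0,-0.02,0],"dr":[0,0,0]}
    - {"grip":0,"translation":[0,-0.03,0],"dr":[0,0,0]}
    - {"grip":0,"translation":[0,-0.04,0],"dr":[0,0,0]}
    - {"grip":0,"translation":[0,-0.05,0],"dr":[0,0,0]}
    - {"grip":0,"translation":[0,-0.06,0],"dr":[0,0,0]}
    - {"grip":0,"translation":[0,-0.07,0],"dr":[0,0,0]}
    - {"grip":0,"translation":[0,-0.075,0],"dr":[0,0,0]}
    - {"grip":0,"translation":[0,-0.075,0],"dr":[0,0,0]}

```text
time_s: 5.8
eef_pos: [469.0, 150.2, 108.2]
ee_rot: [-0.0, 0.997, -0.075, 0.0]
wrist_force: [-0.6, -0.2, 1.8]
width: 87.0
gripper_force: 0.8
```

```bash
python3 m.py w3
```

```text
[0.15 0.02 1.97 0.   1.15 1.87] [-0.6 -0.2  1.8] 5.8 [469.03876049 150.21158589 108.17967709]
cam at [549. 139. 269.]
memory_stick 0.64 [360.0, 287.0, 116.0, 37.0] [[457.4, 109.2, 106.8], [468.9, 133.1, 112.0], [477.2, 160.7, 113.5]]
((464.32305908203125, 143.208251953125), (34.95012664794922, 73.14933013916016), 15.176655769348145)
drop_box 0.69 [320.0, 268.0, 639.0, 266.0] [[439.9, 15.0, 7.2], [508.2, 163.7, 104.7], [551.6, 255.7, 151.6]]
((427.61090087890625, 157.60891723632812), (468.19927978515625, 227.42584228515625), 82.12850952148438)
flap 0.63 [154.0, 244.0, 294.0, 148.0] [[457.3, 164.6, 83.6], [510.4, 213.7, 118.7], [535.8, 250.2, 149.3]]
((493.91064453125, 227.78488159179688), (129.17877197265625, 94.4879150390625), 81.5263900756836)
```

View pics/w3.png

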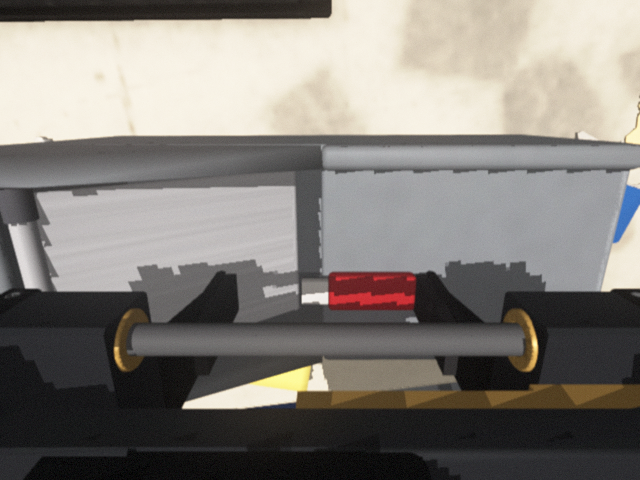

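The wrist view shows the flap partly open, with the gap at columns 298–322. The stick is straight against the rear finger at (360,287), and its plug is already over the sill. Pushing on.

Emit:
drive_tool:
  plan:
    - {"grip":0,"translation":[0,-0.01,0],"dr":[0,0,0]}
    - {"grip":0,"translation":[0,-0.02,0],"dr":[0,0,0]}
    - {"grip":0,"translation":[0,-0.03,0],"dr":[0,0,0]}
    - {"grip":0,"translation":[0,-0.038,0],"dr":[0,0,0]}
    - {"grip":0,"translation":[0,-0.045,0],"dr":[0,0,0]}
    - {"grip":0,"translation":[0,-0.045,0],"dr":[0,0,0]}
    - {"grip":0,"translation":[0,-0.045,0],"dr":[0,0,0]}

```text
time_s: 6.7
eef_pos: [474.0, 185.2, 107.9]
ee_rot: [0.0, 0.997, -0.075, -0.0]
wrist_force: [-1.6, -4.2, 1.0]
width: 86.8
gripper_force: 2.0
```

```bash
python3 m.py w4
```

```text
[ 0.22  0.06  1.93 -0.    1.15  1.94] [-1.6 -4.2  1. ] 6.7 [474.01543461 185.19973755 107.92010133]
cam at [554. 174. 269.]
memory_stick 0.63 [325.0, 231.0, 63.0, 25.0] [[465.7, 165.9, 7.0], [475.5, 189.1, 14.9], [485.8, 208.2, 16.6]]
((472.5502624511719, 188.15467834472656), (48.25028610229492, 28.220285415649414), 64.45490264892578)
drop_box 0.62 [318.0, 271.0, 637.0, 273.0] [[437.6, 40.5, 6.4], [508.2, 190.5, 104.6], [554.6, 280.1, 154.5]]
((435.0382385253906, 211.63961791992188), (482.6584777832031, 226.57200622558594), 81.4258041381836)
flap 0.57 [202.0, 247.0, 186.0, 146.0] [[460.3, 205.1, 50.9], [509.7, 234.5, 112.6], [536.7, 252.5, 149.9]]
((496.39996337890625, 245.14645385742188), (94.71742248535156, 95.15679168701172), 80.82575225830078)
```

View pics/w4.png

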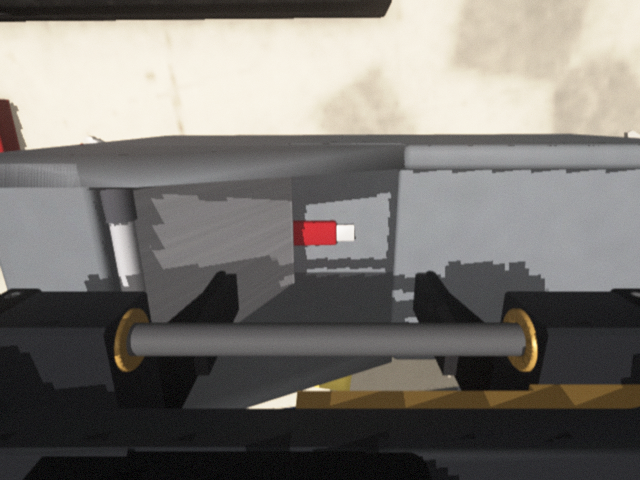

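The wrist view shows the stick lying on the inner floor at (325,231), z about 15 mm. I'll back out along the tray so the flap closes, then lift off.

Emit:
drive_tool:
  plan:
    - {"grip":0,"translation":[0,0.02,0],"dr":[0,0,0]}
    - {"grip":0,"translation":[0,0.045,0],"dr":[0,0,0]}
    - {"grip":0,"translation":[0,0.07,0],"dr":[0,0,0]}
    - {"grip":0,"translation":[0,0.095,0],"dr":[0,0,0]}
    - {"grip":0,"translation":[0,0.12,0],"dr":[0,0,0]}
    - {"grip":0,"translation":[0,0.12,0],"dr":[0,0,0]}
    - {"grip":0,"translation":[0,0.12,-0.04],"dr":[0,0,0]}
    - {"grip":0,"translation":[0,0.12,-0.09],"dr":[0,0,0]}
    - {"grip":0,"translation":[0,0.12,-0.14],"dr":[0,0,0]}
    - {"grip":0,"translation":[-0.03,0.15,-0.15],"dr":[0,0,0]}
    - {"grip":0,"translation":[-0.05,0.17,-0.15],"dr":[0,0,0]}
    - {"grip":0,"translation":[-0.05,0.17,-0.15],"dr":[0,0,0]}

```text
time_s: 8.1
eef_pos: [414.0, 56.7, 229.0]
ee_rot: [-0.0, 0.997, -0.075, 0.001]
wrist_force: [0.0, 0.0, 1.0]
width: 86.9
gripper_force: 0.0
```

```bash
python3 m.py w5
python3 - <<'E'
from h import *
for n in ['scene','side']:
    c=cam(n)
    for t in ['memory_stick','flap','note_block','key_ring','green_lighter']:
        for q in regions_of(n,t)[:1]:
            p=pts(c,q['pixels']); print(n,t,round(q['conf'],2),np.round(np.median(p,0)).tolist())
            if t=='flap':
                k=np.linalg.lstsq(np.c_[p[:,:2],np.ones(len(p))],p[:,2],rcond=None)[0]; print('slope',np.degrees(np.arctan(np.hypot(*k[:2]))))
E
```

```text
[-0.05 -0.31  2.02  0.    1.42  1.67] [0. 0. 1.] 8.1 [413.99549311  56.69791985 229.0154983 ]
cam at [493.  45. 390.]
drop_box 0.89 [190.0, 155.0, 377.0, 170.0] [[426.5, 17.1, 102.4], [488.0, 160.3, 111.7], [544.4, 261.3, 152.6]]
((471.20257568359375, 181.42152404785156), (363.3095703125, 177.07980346679688), 80.32032012939453)
flap 0.67 [99.0, 153.0, 198.0, 123.0] [[454.1, 152.0, 104.8], [496.5, 208.8, 127.7], [533.7, 254.2, 149.3]]
((491.6460266113281, 216.49085998535156), (133.770263671875, 90.097900390625), 80.14326477050781)
scene flap 0.77 [495.0, 204.0, 128.0]
slope 24.15848955448488
scene note_block 0.93 [383.0, 210.0, 14.0]
scene key_ring 0.79 [473.0, -73.0, 4.0]
scene green_lighter 0.68 [531.0, 354.0, 10.0]
side flap 0.54 [501.0, 202.0, 126.0]
slope 22.141520860046477
side note_block 0.9 [381.0, 217.0, 12.0]
side green_lighter 0.68 [530.0, 360.0, 10.0]
```

View pics/w5.png

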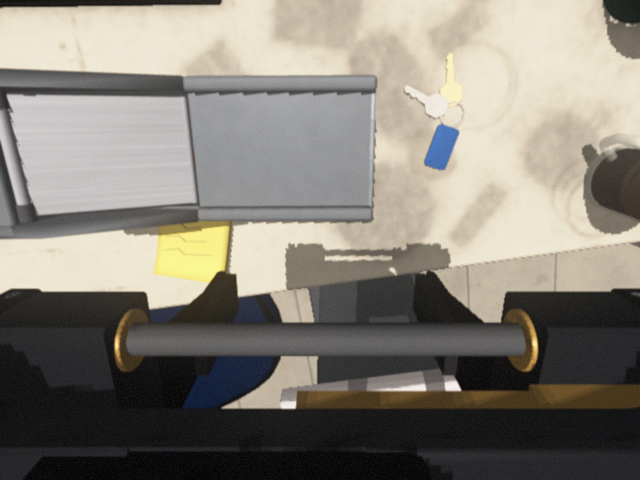

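The view shows an empty tray and the flap shut flush at the sill (190,150). The keys, notes and lighter haven't moved, and the arm is clear.

```bash
python3 -c "
from h import *
print(env.hand_in())"
```

```text
the job is handed in; nothing more can be done
None
```

The memory stick is posted inside the drop box, the flap is shut, the keys, note block and lighter were left in place, and the job is handed in.

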